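# Fit the hanging arm to a bauble stand

### The job

The black bauble stand needs its wooden hanging arm, which lies on the V-rest. Take the arm at mid-length, ease its plain end partway into the bore in the stand's head and let go; then take hold of it again by the knob and push it gently through until the knob's shoulder sits fully home against the head, and let go. Feel your way and never force the arm against the stand, and leave the goblet, brush pot, paint jar and bauble where they are.

Things in the scene. Friction and masses are not known exactly. Their poses are not given: they have to be found in the camera images.
- stand: Black wooden bauble stand, fixed to the bench: base board 200 x 160 x 14 mm, round post 42 mm thick, on top a level head block 100 mm long (along x), 48 x 48 mm in section, its axis 200 mm above the bench, with a straight round 17 mm bore through its whole length. A brass plug stands 3 mm above the head's top. Origin on the bench under the middle of the head; x is the way the arm goes in, z up.
- stand_mouth (a point): Centre of the bore's mouth (thin brass ring round it) in the head's flat end face, 50 mm from the stand's axis. x points level into the bore, z up. 45 mm in, under the brass plug, a sprung steel ball presses down on the arm: from there on the arm drags with about 8 to 15 N all the way home (more for a moment as the nose lifts the ball), and stays where it is let go.
- crossarm: Hanging arm, one piece of pale birch, 290 mm long, about 70 g: a 16 mm dowel with a cylindrical knob 28 mm thick, 40 mm long at one end. Origin on its axis at mid-length; x runs from knob to nose. Nose (tapered to 10 mm over its last 10 mm) at x +165 mm, knob's shoulder at -85, knob's end at -125 mm.
- crossarm_mid (a point): Grasp point of the arm at mid-length, on its axis, same axes as the arm; the arm balances within 15 mm of it. At the start it is 55 mm above the bench.
- crossarm_nose (a point): Tip of the arm's plain, tapered end, on its axis; same axes as the arm.
- crossarm_shoulder (a point): Centre of the flat shoulder where the 28 mm knob meets the 16 mm dowel, on the arm's axis, same axes as the arm. Home is when this shoulder bears against the head's face at the mouth, a hard stop.
- crossarm_knob (a point): Centre of the arm's knob (28 mm thick, 40 mm long), on the arm's axis, 20 mm behind the shoulder; same axes as the arm.
- rest: Plywood rest that the arm lies on, fixed to the bench: board 190 x 60 x 8 mm with two V-shaped supports, 12 mm thick, at x +65 and -65 mm, their upper ends 62 mm above the bench. Origin on the bench under its middle, x along the board (and the arm). Between the supports the arm's sides are free.
- goblet: Bystander: stemmed clear glass, 165 mm tall, 72 mm wide; origin under its foot.
- brushpot: Bystander: green pot 110 mm tall, 92 mm wide, brushes in it reach about 215 mm; origin under its base.
- paintjar: Bystander: small paint jar with black lid, 58 mm tall, 48 mm wide; origin under its base.
- bauble: Bystander: clear glass bauble 80 mm wide with painted dots on a cork ring, about 100 mm tall; origin under the ring.

How it is judged:
On the way, in this order (a step that is already met when the one before it is completed fails the run):
1. the arm rests partway in the bore (nose 30 to 230 mm past the mouth), let go (x of crossarm_nose in the frame of stand_mouth between 0.03 and 0.23 m and angle between the x axis of crossarm and the x axis of stand, either way round below 0.06 rad and contact force between the fingers and crossarm below 0.1 N), for 0.2 s.
2. the arm, not yet home, is held again by its knob (x of crossarm_nose in the frame of stand_mouth below 0.235 m and distance between the grasp point and crossarm_knob below 0.04 m and contact force between the fingers and crossarm above 1 N), for 0.1 s.
At the end, for the whole second after the job is handed in: The arm is through the head with its shoulder within 1.5 mm of the head's face, within 5 mm of the middle of the mouth and its axis within 0.06 rad of the bore's, at rest and let go (x of crossarm_shoulder in the frame of stand_mouth above -0.0015 m and distance between crossarm_shoulder and stand_mouth below 0.005 m and angle between the x axis of crossarm and the x axis of stand, either way round below 0.06 rad and contact force between the fingers and crossarm below 0.1 N and linear speed of crossarm below 0.01 m/s); the robot touches nothing.
It fails at once if the knob is driven hard against the head (over 40 N) (contact force between crossarm_c0 and stand above 40 N).
It fails at once if the arm is forced against the stand (over 75 N in all its contacts, of which the catch's own pressure makes some 30 N) (contact force between crossarm and stand above 75 N).
It fails at once if a bystander (goblet, brush pot, paint jar or bauble) is moved more than 20 mm or tipped (distance of any of goblet, brushpot, paintjar, bauble from where it was at the start of the episode above 0.02 m or angle between any of goblet, brushpot, paintjar, bauble's own z axis and vertical above 0.3 rad).
It also fails if it takes over 72 s, if anything falls off the work surface, if the arm or the gripper's body presses on something with over 40 N, if the wrist force passes 120 N, or if a joint passes its speed limit or range.

### The arm

A 6-joint arm with a two-finger parallel gripper is mounted at the origin on the work surface. World frame = base frame: x ahead of the robot, y to its left, z up, the work surface at z = 0. Lengths are in m, angles in rad, forces in N, time in s.
With the tool pointing down it reaches from about 0.35 to 0.775 m from the base axis. Payload 5.5 kg.
Tool frame: the origin (TCP) lies at the very end of the fingers, on their centre line; the grasp point (between the pads) lies 19 mm behind it; z points along the fingers, y is the line along which they close (so a half turn about z gives the same grasp; the last joint's range is limited). The gripper opens to 85 mm and grips with 20 to 120 N. Pads are 22 mm wide; open, the fingers measure 114 mm over their backs; the gripper's body (76 mm by 85 mm) begins 54 mm behind the grasp point. The pads swing forward as they close: fully open they stand 13 mm farther back than shut.
Start: joints at [1.129, 0.313, 0.046, 1.304, 0, 1.431], TCP at [0.171, 0.549, 0.231] pointing down, gripper open.
Joint ranges: [-2.76, 2.76], [-0.86, 1.69], [-1.03, 1.26], [-2.2, 2.34], [-1.47, 1.5], [-3.14, 3.14]. Speed limits (rad/s): [2.57, 2.57, 3.14, 3.14, 3.14, 3.14].

### API

Orientations are given as a unit quaternion [w, x, y, z].
In Python, from workcell import env, cams, ticket, spotter gives the robot as it stands.
- The arm moves only by the tool jog_arm, never from a script. Its argument "increments" is a list that holds one entry, the list of rows, each a list of 7 numbers: the shift along the tool's x, y, z in units of 0.25 m (1.0 is 0.25 m), then the turn, a rotation vector about the tool's x, y, z in units of 180 degrees (1.0 is 180 degrees), then the closure in counts, from 0 (fully open) to 255 (shut). A call has 1 to 20 rows; each row shifts and turns the commanded pose from where the row before left it, along the tool's axes as they then stand; what a row does not reach is not made up. A row lasts 1/10 s, in which the tool goes at most 50 mm and 8.59 degrees, less where a joint would pass 70% of its speed; a pose out of reach is approached as far as the arm can. A call with a number of a shift or a turn outside -1 to 1 is refused whole. A call with a gripper value outside its range is refused whole. The fingers move at their own pace and stop on an object; "force" is the grip in N (left out, the last holds). Time passes only in rows, so rows that do not move let the fingers close. It gives the time, the measured TCP pose, the force, the opening and the grip force at its end, in the units of the state.
- env.get_state(): the state, without advancing time (a new reading comes with each control period).
- cams.read_camera(name): name is "side" or "top" or "wrist"; returns a dict with "pixels" (384x512x3 uint8, red, green, blue), "fx", "fy", "cx", "cy" (pixels), "xyz" and "attitude" of the camera in the world; the wrist camera has in their place "mount" (4x4, takes a point from camera to tool coordinates, whose origin is the TCP and whose axes are the flange's). Camera axes: x right, y down, z forward; pixel columns grow to the right and rows downward; lengths in m; the calibration is good to about 2 mm. The wrist camera is an equidistant fisheye: a pixel r from the principal point sees the ray r / f radians off the axis. A picture is of the moment at which its call begins: read the wrist's pose just before it. There is no depth.
- ticket.hand_in(): hands the job in; it is judged then, once.
Trained networks look in the newest picture that a camera, given by its name, has taken for a name from the list of things; names that differ only in an ending like _2 or _b are one class to them, and where a whole thing is asked for, a point or a joint stands for the part that bears it (a point fixed in the world has none). Each returns a list of dicts, best first, with "conf" (0 to 1); they miss things now and then, are a little off and sometimes report something else, mostly with a low value. They report only what shows in the picture. A call takes as long as a camera call.
- spotter.find_in(target, camera): "uv" ([column, row] in pixels, amid what is visible of it).
- spotter.cut_out(target, camera): "region" (384x512 bool, what is visible of it) and "uv" ([column, row] in pixels, amid what is visible of it).
- spotter.landmark_of(target, camera): "uv" ([column, row] in pixels: a listed point, or the origin of a listed thing).
The state is a dict: "clock": time; "joint_pos": joint angles; "qvel": joint speeds; "tau": joint torques, N m; "tcp_pos": TCP position; "orientation": TCP orientation; "wrist_force": force on the tool from outside, world axes, zero at the start; "ft_torque": the same for the moment, N m; "finger_gap": finger opening in m; "grip_force": force on a finger pad.
Only numpy, scipy, OpenCV 4.12 (cv2) and the standard library are available. Lean on these libraries where they do the work, as an engineer would, in place of code of your own. Each camera call takes 0.05 s, during which the arm holds its last target. There are 200 camera calls.

## Working session

There is one attempt and no reset: what is moved stays moved. The work goes in short steps, Python scripts to look and compute and a tool call to move; the robot and the scene stay as the last step left them, time stands still between calls to the robot, and variables do not carry over. Pictures are saved under pics/ and viewed, at most 10 in all, crops included, and the job is handed in when it is done.

Besides the shell and the picture viewer there is one more tool, called as name(argument=value, ...) on one line, values as JSON. jog_arm: Moves the arm, as the interface text tells. Shifts and turns lie within -1 to 1; 1 stands for 0.25 m of shift or 180 degrees of turn. Its arguments: {"type":"object","properties":{"increments":{"type":"array"},"force":{"type":"number"}},"required":["increments"]}

```bash
mkdir -p pics
cat > h.py <<'E'
import numpy as np, cv2, json
from scipy.spatial.transform import Rotation as R
from workcell import env, cams, ticket, spotter
def rot(q): q=np.array(q,float); return R.from_quat(np.r_[q[1:],q[0]]).as_matrix()
def att(a):
    a=np.array(a,float)
    return a if a.shape==(3,3) else rot(a)
def ray(c,uv,st=None):
    x=(uv[0]-c["cx"])/c["fx"]; y=(uv[1]-c["cy"])/c["fy"]
    if "mount" in c:
        r=np.hypot(x,y); d=np.array([np.sin(r)*x/max(r,1e-9),np.sin(r)*y/max(r,1e-9),np.cos(r)])
        M=np.array(c["mount"]); Rt=rot(st["orientation"]); 
        return np.array(st["tcp_pos"])+Rt@M[:3,3], Rt@M[:3,:3]@d
    d=att(c["attitude"])@np.array([x,y,1.]); return np.array(c["xyz"]),d/np.linalg.norm(d)
def onz(o,d,z): return o+d*(z-o[2])/d[2]
def tri(rs):
    A=sum(np.eye(3)-np.outer(d,d) for o,d in rs); b=sum((np.eye(3)-np.outer(d,d))@o for o,d in rs)
    p=np.linalg.solve(A,b); return p,[np.linalg.norm(np.cross(p-o,d)) for o,d in rs]
def snap(n,f=None):
    st=env.get_state(); c=cams.read_camera(n)
    if f: cv2.imwrite("pics/"+f,c["pixels"][:,:,::-1])
    return c,st
E
python3 - <<'E'
from h import *
np.set_printoptions(precision=4,suppress=True)
C={}
for n in("side","top","wrist"):
    C[n]=snap(n,n+"0.png"); c=C[n][0]; print(n,c["fx"],c["cx"],c["cy"],c.get("xyz"),c.get("attitude"),c.get("mount"))
print(C["top"][1])
for t in["stand","stand_mouth","crossarm","crossarm_mid","crossarm_nose","crossarm_shoulder","crossarm_knob","rest","goblet","brushpot","paintjar","bauble"]:
    rs=[]
    for n in C:
        l=spotter.landmark_of(t,n)
        if l:
            c,st=C[n]; r=ray(c,l[0]["uv"],st); print(t,n,np.array(l[0]["uv"]),round(l[0]["conf"],2))
            if l[0]["conf"]>.4: rs.append(r)
    if len(rs)>1: p,e=tri(rs); print("   ->",p,np.array(e))
im=np.hstack([C[n][0]["pixels"] for n in("side","top")])[:,:,::-1]
cv2.imwrite("pics/st0.png",cv2.resize(im,(800,300),interpolation=cv2.INTER_AREA))
E
```

```text
side 474.5759794014772 255.75774014319722 192.6335618821959 [ 0.2063 -0.9641  1.0089] [-0.3906  0.8988 -0.1786  0.0879] None
top 356.7724380275844 257.5679267376375 194.45166403295065 [ 0.4829 -0.0958  1.017 ] [-0.0636  0.7065 -0.703   0.0511] None
wrist 297.3186396354542 259.1603638810466 196.76710440478902 None None [[-0.0006 -0.9494 -0.3142  0.0798]
 [ 1.     -0.0008  0.0006 -0.    ]
 [-0.0008 -0.3142  0.9494 -0.1431]
 [ 0.      0.      0.      1.    ]]
{'clock': 0.05, 'joint_pos': array([1.1294, 0.314 , 0.045 , 1.3036, 0.    , 1.4312]), 'qvel': array([-0.0005, -0.0001,  0.0019, -0.0004,  0.0009, -0.0005]), 'tau': array([  0.0027, -48.2154,  29.955 ,   0.0133,  -0.0001,   0.    ]), 'tcp_pos': array([0.1707, 0.5485, 0.2304]), 'orientation': array([-0.0003,  0.1503,  0.9886, -0.0009]), 'wrist_force': array([ 0.4227, -0.9535, -0.7331]), 'ft_torque': array([-0.0072,  0.0411,  0.0262]), 'grip_force': 0.0, 'finger_gap': 0.08549157021805226}
stand side [230.9 173.6] 0.81
stand top [185.7 205.9] 0.97
   -> [0.6078 0.1279 0.0156] [0.0057 0.0057]
stand_mouth side [234.9 132.1] 0.62
stand_mo
[... 654 characters left out ...]
_knob top [319.2 250.8] 0.58
crossarm_knob wrist [ 10.9 380.2] 0.63
   -> [ 0.4832 -0.2443  0.062 ] [0.0108 0.0066 0.0058]
rest side [225.7 246.2] 0.73
rest top [279.5 253.9] 0.73
rest wrist [ 41.3 365.8] 0.64
   -> [ 0.4828 -0.1404  0.0029] [0.0016 0.0023 0.001 ]
goblet side [319.9 208.1] 0.75
goblet top [276.4 150. ] 0.68
   -> [ 0.7772 -0.1322  0.0336] [0.0047 0.0047]
brushpot side [291.1 183.6] 0.45
brushpot top [339.8 180.6] 0.96
   -> [ 0.6226 -0.2506  0.2838] [0.0105 0.0105]
paintjar side [181.3 197.1] 0.65
paintjar top [319.9 252.1] 0.6
   -> [ 0.4262 -0.1999  0.2752] [0.06 0.06]
bauble side [290.9 182.2] 0.73
bauble top [225.9 158.4] 0.57
   -> [0.7546 0.0127 0.0233] [0.0043 0.0043]
```

View pics/st0.png

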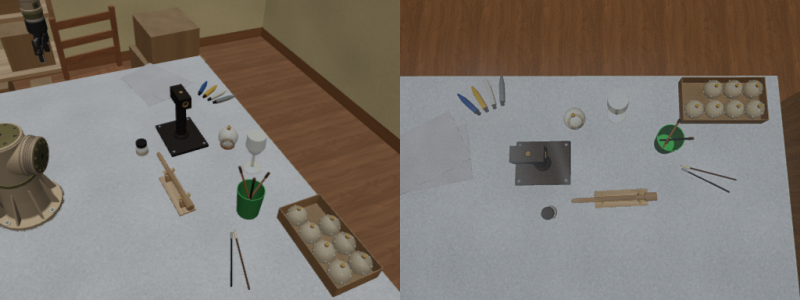

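The overview shows the stand mid-table, with its mouth facing −y towards the rest. The arm lies on the rest with its nose towards +y and its knob towards the pot. I'll look closer to get the directions.

Run:
```python
from h import *
np.set_printoptions(precision=4,suppress=True)
s=cv2.imread("pics/side0.png");t=cv2.imread("pics/top0.png")
a=cv2.resize(s[95:245,160:300],(560,600),interpolation=cv2.INTER_CUBIC)
b=cv2.resize(t[150:290,120:340],(800,509),interpolation=cv2.INTER_CUBIC)
cv2.imwrite("pics/a.png",a);cv2.imwrite("pics/b.png",b)
C={n:snap(n) for n in("side","top")}
for t in["goblet","brushpot","paintjar","bauble"]:
    for n in C:
        l=spotter.cut_out(t,n)
        for q in l[:2]: 
            ys,xs=np.nonzero(q["region"]); print(t,n,q["conf"],np.array(q["uv"]),xs.min(),xs.max(),ys.min(),ys.max(), onz(*ray(C[n][0],q["uv"]),0.05))
```

```text
goblet side 0.56 [325.5 183.7] 311 340 165 222 [ 0.8394 -0.0595  0.05  ]
goblet top 0.78 [277. 138.] 265 292 114 157 [ 0.8027 -0.132   0.05  ]
goblet top 0.71 [222.5 152.5] 208 237 138 165 [0.7602 0.0209 0.05  ]
brushpot side 0.87 [316.9 248.1] 303 342 213 280 [ 0.6925 -0.2767  0.05  ]
brushpot top 0.94 [346.9 175.1] 325 375 151 196 [ 0.6963 -0.3244  0.05  ]
paintjar side 0.79 [182.  190.5] 174 189 178 200 [0.426  0.0727 0.05  ]
paintjar top 0.54 [193.3 269.5] 181 200 263 281 [0.4381 0.0917 0.05  ]
bauble side 0.77 [292.1 175.1] 279 304 162 190 [0.7623 0.0144 0.05  ]
bauble top 0.74 [224.1 153.1] 209 236 138 165 [0.7585 0.0164 0.05  ]
```

View pics/a.png

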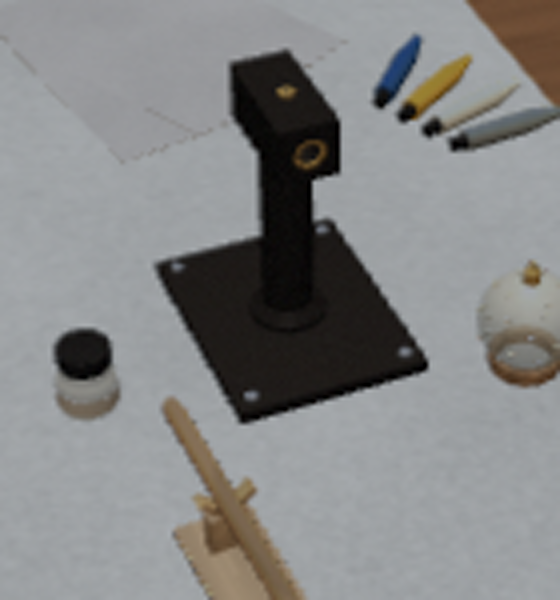

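View pics/b.png

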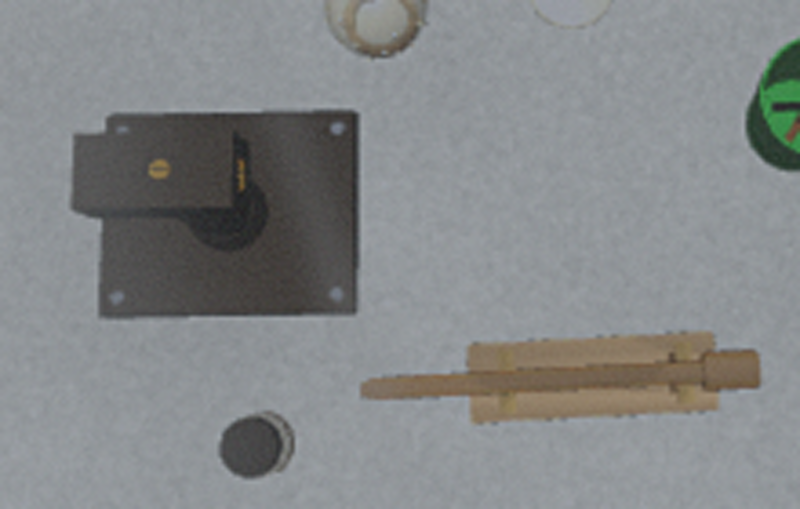

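The side crop shows the mouth ring at about (310,153) and the base screws. The top crop shows the head, its plug at (159,169), the ring at (241,171), and the arm from its nose at (362,389) to the knob end at (760,370).

Run:
```python
from h import *
np.set_printoptions(precision=4,suppress=True)
C={n:snap(n)[0] for n in("side","top")}
A=lambda p:(160+p[0]/4-.4,95+p[1]/4-.4)
B=lambda p:(120+p[0]/3.636-.4,150+p[1]/3.636-.4)
rA=lambda p:ray(C["side"],A(p)); rB=lambda p:ray(C["top"],B(p))
T=[(122,129),(337,128),(336,294),(116,297)]; S=[(322,229),(405,351),(251,396),(178,267)]
for f,P in((rB,T),(rA,S)):
    w=np.array([onz(*f(p),.015) for p in P]); print(w[:,:2].tolist(),"centre",w.mean(0))
    print("xdir az",[np.degrees(np.arctan2(*(d[1::-1]))) for d in (w[0]-w[1],w[3]-w[2])],"side", [np.degrees(np.arctan2(*(d[1::-1]))) for d in (w[0]-w[3],w[1]-w[2])])
print("mouth tri",tri([rA((310,153)),rB((241,171))]))
print("mouth z.2 side",onz(*rA((310,153)),.2),"top",onz(*rB((241,171)),.2))
print("plug tri",tri([rA((286,92)),rB((159,169))]), onz(*rA((286,92)),.227),onz(*rB((159,169)),.227))
n=onz(*rB((361,389)),.055);k=onz(*rB((761,370)),.055); d=n-k
print("nose",n,"knobend",k,np.linalg.norm(d),np.degrees(np.arctan2(d[1],d[0])),"mid",n-.165*d/np.linalg.norm(d))
print("nose side",onz(*rA((170,403)),.055))
```

```text
[[0.6732418933598222, 0.22264043691874713], [0.6745826817115657, 0.052351890089491496], [0.5441859946993742, 0.04960319391478306], [0.540955272095216, 0.2201616560045544]] centre [0.6082 0.1362 0.015 ]
xdir az [np.float64(90.45111622463133), np.float64(91.08516829774747)] side [np.float64(1.0734801814274515), np.float64(1.2075871968749645)]
[[0.6716425964636004, 0.22446228416111802], [0.6751661147936918, 0.0551361468489614], [0.5446395945742722, 0.05117118451884972], [0.5422267084076404, 0.22082881078479544]] centre [0.6084 0.1379 0.015 ]
xdir az [np.float64(91.19209946299159), np.float64(90.81481084529676)] side [np.float64(1.6082106904652935), np.float64(1.7399205222491494)]
mouth tri (array([0.6094, 0.0855, 0.2029]), [np.float64(0.0011437129552431327), np.float64(0.0011437129552430822)])
mouth z.2 side [0.6098 0.0895 0.2   ] top [0.611  0.0858 0.2   ]
plug tri (array([0.6076, 0.1308, 0.2274]), [np.float64(0.00022401309613813905), np.float64(0.00022401309613791632)]) [0.6075 0.1314 0.227 ] [0.6078 0.1309 0.227 ]
nose [0.4725 0.0236 0.055 ] knobend [ 0.4881 -0.2687  0.055 ] 0.2926539121801288 93.05481987409435 mid [ 0.4813 -0.1412  0.055 ]
nose side [0.4734 0.0252 0.055 ]
```

jog_arm(increments=[[[0,0,0,0,0,-0.0471,0],[0,0,0,0,0,-0.0471,0],[0,0,0,0,0,-0.0471,0],[0,0,0,0,0,-0.0471,0],[0,0,0,0,0,-0.0471,0],[0,0,0,0,0,-0.0471,0],[0,0,0,0,0,-0.0471,0],[0,0,0,0,0,-0.0471,0],[0,0,0,0,0,-0.0471,0],[0,0,0,0,0,-0.0471,0],[0,0,0,0,0,-0.0471,0],[0,0,0,0,0,-0.0471,0],[0,0,0,0,0,-0.0471,0]]], force=60)

```text
clock: 3.85
tcp_pos: [0.171, 0.5491, 0.2313]
orientation: [-0.0, 0.727, -0.687, -0.0]
wrist_force: [0.3, 0.7, 0.4]
finger_gap: 0.0851
grip_force: 0.0
```

jog_arm(increments=[[[0.14,-0.055,0,0,0,0,0],[0.14,-0.055,0,0,0,0,0],[0.14,-0.055,0,0,0,0,0],[0.14,-0.055,0,0,0,0,0],[0.14,-0.055,0,0,0,0,0],[0.14,-0.055,0,0,0,0,0],[0.14,-0.055,0,0,0,0,0],[0.14,-0.055,0,0,0,0,0],[0.14,-0.055,0,0,0,0,0],[0.14,-0.055,0,0,0,0,0],[0.14,-0.055,0,0,0,0,0],[0.14,-0.055,0,0,0,0,0],[0.14,-0.055,0,0,0,0,0],[0.14,-0.055,0,0,0,0,0],[0.14,-0.055,0,0,0,0,0],[0.14,-0.055,0,0,0,0,0],[0.14,-0.055,0,0,0,0,0],[0.14,-0.055,0,0,0,0,0],[0.14,-0.055,0,0,0,0,0],[0.14,-0.055,0,0,0,0,0]]])

```text
clock: 5.85
tcp_pos: [0.4817, -0.1376, 0.2314]
orientation: [-0.0, 0.725, -0.689, 0.0]
wrist_force: [-0.0, 0.6, 0.9]
finger_gap: 0.0855
grip_force: 0.0
```

```bash
cat >> h.py <<'E'
def plan(p,az,z=None):
    st=env.get_state(); Rt=rot(st["orientation"]); d=Rt.T@(np.array(p)-st["tcp_pos"])
    a=np.degrees(np.arctan2(Rt[1,0],Rt[0,0]))%360
    print("tcp",np.array(st["tcp_pos"]),"az",a,"zt",Rt[:,2],"clock",st["clock"]); print("shift units",d/.25,"turn z units",-(az-a)/180)
E
python3 - <<'E'
from h import *
np.set_printoptions(precision=4,suppress=True)
c,st=snap("wrist","w1.png")
for t in["crossarm_mid","crossarm_nose","crossarm_shoulder"]:
    for l in spotter.landmark_of(t,"wrist")[:1]: print(t,l["uv"],l["conf"],onz(*ray(c,l["uv"],st),.055))
q=spotter.cut_out("crossarm","wrist")[0]; ys,xs=np.nonzero(q["region"])
P=np.array([onz(*ray(c,(x,y),st),.055) for x,y in zip(xs,ys)])[:,:2]
m=P.mean(0);_,_,v=np.linalg.svd(P-m,full_matrices=False);v=v[0]*np.sign(v[0][1]);s=(P-m)@v
print(q["conf"],"axis az",np.degrees(np.arctan2(v[1],v[0])),"ends",m+v*s.min(),m+v*s.max())
plan([.4815,-.141,.036],273.05)
E
```

```text
crossarm_mid [261.4, 175.0] 0.77 [ 0.4804 -0.1382  0.055 ]
crossarm_nose [257.8, 295.4] 0.69 [0.4765 0.0249 0.055 ]
crossarm_shoulder [258.9, 94.8] 0.59 [ 0.4875 -0.2258  0.055 ]
0.79 axis az 93.28624898587604 ends [ 0.49   -0.2668] [0.4732 0.0258]
tcp [ 0.4807 -0.1357  0.231 ] az 272.8977049119253 zt [-0.001   0.0009 -1.    ] clock 6.1
shift units [ 0.0222 -0.0028  0.7801] turn z units -0.0008460838226372719
```

View pics/w1.png

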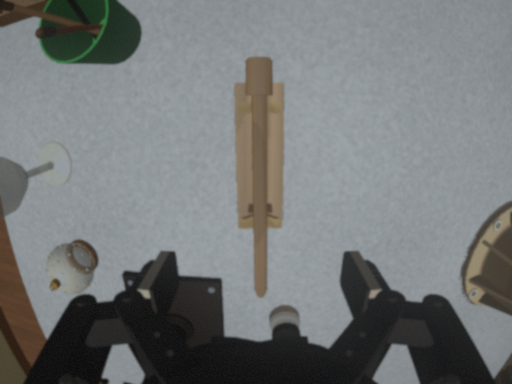

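jog_arm(increments=[[[0.018,-0.003,0.12,0,0,0,0],[0,0,0.12,0,0,0,0],[0,0,0.12,0,0,0,0],[0,0,0.12,0,0,0,0],[0,0,0.1,0,0,0,0],[0,0,0.1,0,0,0,0],[0,0,0.1,0,0,0,0],[0,0,0,0,0,0,0],[0,0,0,0,0,0,0]]])

```text
clock: 7.0
tcp_pos: [0.4818, -0.1393, 0.0367]
orientation: [0.0, 0.725, -0.688, -0.0]
wrist_force: [0.6, -0.5, 0.6]
finger_gap: 0.0856
grip_force: 0.0
```

jog_arm(increments=[[[0,0,0,0,0,0,120],[0,0,0,0,0,0,160],[0,0,0,0,0,0,200],[0,0,0,0,0,0,255],[0,0,0,0,0,0,255],[0,0,0,0,0,0,255],[0,0,0,0,0,0,255],[0,0,0,0,0,0,255],[0,0,0,0,0,0,255],[0,0,0,0,0,0,255]]], force=60)

```text
clock: 8.0
tcp_pos: [0.4818, -0.1406, 0.0367]
orientation: [0.0, 0.725, -0.689, -0.0]
wrist_force: [-3.7, -0.2, 4.9]
finger_gap: 0.0137
grip_force: 58.4
```

jog_arm(increments=[[[0,0,-0.04,0,0,0,255],[0,0,-0.08,0,0,0,255],[0,0,-0.1,0,0,0,255],[0,0,-0.1,0,0,0,255],[0,0,-0.1,0,0,0,255],[0,0,-0.1,0,0,0,255],[0,0,-0.06,0,0,0,255],[-0.04,-0.04,0,0,0,0.012,255],[-0.04,-0.08,0,0,0,0,255],[-0.04,-0.1,0,0,0,0,255],[0,-0.1,0,0,0,0,255],[0,-0.1,0,0,0,0,255],[0,-0.06,0,0,0,0,255],[0,-0.03,0,0,0,0,255],[0,0,0,0,0,0,255],[0,0,0,0,0,0,255]]])

```text
clock: 9.6
tcp_pos: [0.6082, -0.1084, 0.1813]
orientation: [0.0, 0.712, -0.702, -0.0]
wrist_force: [-0.6, 0.8, -0.0]
finger_gap: 0.0144
grip_force: 58.6
```

```bash
cat > m.py <<'E'
from h import *
np.set_printoptions(precision=4,suppress=True)
import sys
tag=sys.argv[1]; names=sys.argv[2].split(","); 
C={n:snap(n,f"{n}_{tag}.png") for n in names}
for t in["crossarm_nose","crossarm_shoulder","stand_mouth"]:
    rs=[]
    for n in C:
        l=spotter.landmark_of(t,n)
        if l: rs.append(ray(C[n][0],l[0]["uv"],C[n][1])); print(t,n,np.array(l[0]["uv"]),round(l[0]["conf"],2),"@.2",onz(*rs[-1],.2))
    if len(rs)>1: print("  tri",*tri(rs))
plan([.6092,.087-.2,.181],271)
s,t=[cv2.resize(C[n][0]["pixels"][v:v+100,u:u+133,::-1],(532,400),interpolation=cv2.INTER_CUBIC) for n,u,v in(("side",175,100),("top",150,150))] if "top" in C else (None,None)
if s is not None: cv2.imwrite(f"pics/c_{tag}.png",cv2.resize(np.hstack([s,t]),(800,300)))
E
python3 m.py a side,top,wrist
```

```text
crossarm_nose side [243.3 136.3] 0.72 @.2 [0.6202 0.0673 0.2   ]
crossarm_nose top [198.5 197. ] 0.62 @.2 [0.6102 0.0563 0.2   ]
  tri [0.6114 0.0533 0.2114] [np.float64(0.0030303577446591746), np.float64(0.0030303577446591573)]
crossarm_shoulder side [279.7 194.5] 0.75 @.2 [ 0.6135 -0.1941  0.2   ]
crossarm_shoulder top [308.6 198. ] 0.56 @.2 [ 0.6089 -0.199   0.2   ]
crossarm_shoulder wrist [256.1  89.5] 0.55 @.2 [ 0.6112 -0.1942  0.2   ]
  tri [ 0.6105 -0.1966  0.2031] [np.float64(0.0015491476139651986), np.float64(0.002873708890933209), np.float64(0.002640930146028822)]
stand_mouth side [236.9 131.6] 0.66 @.2 [0.6115 0.0955 0.2   ]
stand_mouth top [187.3 197.2] 0.77 @.2 [0.6097 0.0824 0.2   ]
stand_mouth wrist [141.6 268. ] 0.63 @.2 [ 0.67   -0.1081  0.2   ]
  tri [0.6271 0.0107 0.2113] [np.float64(0.056062203353939695), np.float64(0.07094780780619865), np.float64(0.12181636940709692)]
tcp [ 0.6089 -0.1084  0.1813] az 270.7596371598346 zt [ 0.0001  0.0001 -1.    ] clock 10.2
shift units [ 0.0183 -0.001   0.0013] turn z units -0.0013353491120300179
```

View pics/c_a.png

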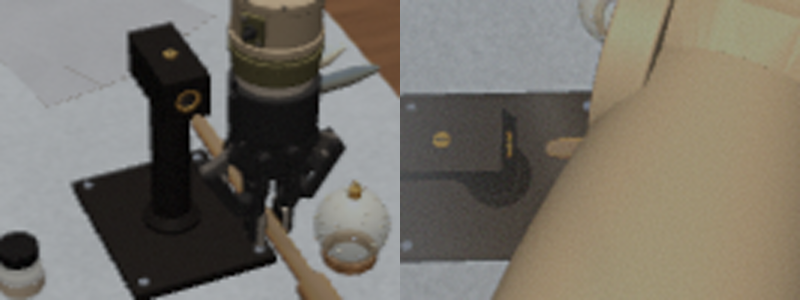

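The side view shows the nose tip at about (241,139) and the ring at (237.5,133). The top view shows the nose at (199,199) and the ring at (186,197.5), so they look close to coaxial.

Run:
```python
from h import *
np.set_printoptions(precision=4,suppress=True)
C={n:cams.read_camera(n) for n in("side","top")}
f=3.008; o=-.35
S=lambda u,v:ray(C["side"],(175+u/f+o,100+v/f+o)); T=lambda u,v:ray(C["top"],(150+(u-400)/f+o,150+v/f+o))
print("nose",tri([S(198,118),T(548,147)]),"ring",tri([S(188,99),T(508,143)]))
print(onz(*T(548,147),.2),onz(*T(508,143),.2))
# projection check: where predicted ring/nose appear
def proj(c,p):
    q=att(c["attitude"]).T@(np.array(p)-c["xyz"]); return q[0]/q[2]*c["fx"]+c["cx"],q[1]/q[2]*c["fy"]+c["cy"]
for p in([.6092,.087,.2],[.6086,.056,.2]): print([np.round(proj(C[n],p),1) for n in C])
for s in range(3): print(np.array(env.get_state()["tcp_pos"]))
```

```text
nose (array([0.6064, 0.0548, 0.2031]), [np.float64(0.00017322623180361326), np.float64(0.0001732262318038013)]) ring (array([0.6088, 0.0858, 0.2038]), [np.float64(0.0002945055278686321), np.float64(0.0002945055278686677)])
[0.6067 0.0554 0.2   ] [0.6097 0.0865 0.2   ]
[array([237.2, 133.4]), array([185.3, 197.4])]
[array([241. , 139.4]), array([198.6, 197.7])]
[ 0.6089 -0.1084  0.1813]
[ 0.6089 -0.1084  0.1813]
[ 0.6089 -0.1084  0.1813]
```

jog_arm(increments=[[[0,-0.012,0,0,0,0,255],[-0.04,0,0,0,0,0,255],[-0.04,0,0,0,0,0,255],[-0.016,0,0,0,0,0,255],[-0.012,0,0,0,0,0,255],[-0.012,0,0,0,0,0,255],[-0.012,0,0,0,0,0,255],[-0.008,0,0,0,0,0,255],[-0.008,0,0,0,0,0,255],[0,0,0,0,0,0,255]]])

```text
clock: 11.3
tcp_pos: [0.6115, -0.0712, 0.1813]
orientation: [-0.0, 0.712, -0.702, -0.0]
wrist_force: [0.2, 0.6, -1.1]
finger_gap: 0.0141
grip_force: 58.6
```

jog_arm(increments=[[[-0.008,0,0,0,0,0,255],[-0.008,0,0,0,0,0,255],[-0.008,0,0,0,0,0,255],[0,0,0,0,0,0,255]]])

```text
clock: 11.7
tcp_pos: [0.6114, -0.0651, 0.1813]
orientation: [-0.0, 0.712, -0.702, -0.0]
wrist_force: [0.6, 0.2, -0.9]
finger_gap: 0.014
grip_force: 58.6
```

```bash
python3 m.py b side,top
```

```text
crossarm_nose side [238.3 130.7] 0.92 @.2 [0.6169 0.0982 0.2   ]
crossarm_shoulder side [271.2 183.8] 0.79 @.2 [ 0.6103 -0.1496  0.2   ]
crossarm_shoulder top [289.2 195.2] 0.81 @.2 [ 0.6152 -0.1543  0.2   ]
  tri [ 0.6118 -0.1531  0.2032] [np.float64(0.003006403868378945), np.float64(0.003006403868378868)]
stand_mouth side [234.9 131.6] 0.93 @.2 [0.6061 0.0976 0.2   ]
stand_mouth top [187.6 200.6] 0.78 @.2 [0.6017 0.0814 0.2   ]
  tri [0.5992 0.0784 0.2146] [np.float64(0.0003679014065724614), np.float64(0.00036790140657256854)]
tcp [ 0.6114 -0.0654  0.1813] az 270.7579726973426 zt [ 0.0001  0.0001 -1.    ] clock 12.1
shift units [0.1901 0.0113 0.0011] turn z units -0.001344596125874394
```

View pics/c_b.png

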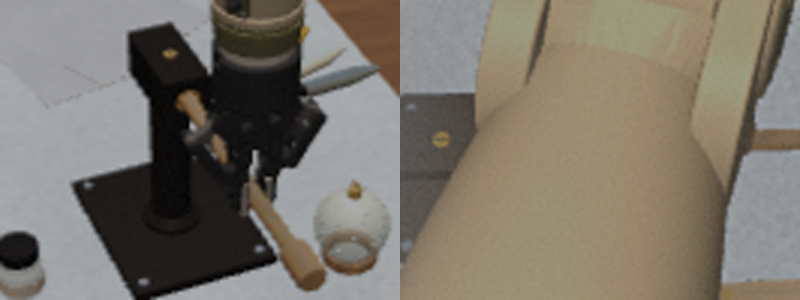

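The side view shows the nose inside the ring at (187,100). I'll continue by feel.

jog_arm(increments=[[[-0.008,0,0,0,0,0,255],[-0.008,0,0,0,0,0,255],[0,0,0,0,0,0,255]]])

```text
clock: 12.4
tcp_pos: [0.6113, -0.061, 0.1813]
orientation: [-0.0, 0.712, -0.702, -0.0]
wrist_force: [-0.2, 0.2, -1.3]
finger_gap: 0.014
grip_force: 58.6
```

jog_arm(increments=[[[-0.008,0,0,0,0,0,255],[-0.008,0,0,0,0,0,255],[0,0,0,0,0,0,255]]])

```text
clock: 12.7
tcp_pos: [0.6112, -0.057, 0.1813]
orientation: [-0.0, 0.712, -0.702, -0.0]
wrist_force: [0.0, -0.4, -0.6]
finger_gap: 0.0139
grip_force: 58.6
```

jog_arm(increments=[[[-0.012,0,0,0,0,0,255],[-0.012,0,0,0,0,0,255],[-0.012,0,0,0,0,0,255],[0,0,0,0,0,0,255]]])

```text
clock: 13.1
tcp_pos: [0.6111, -0.0478, 0.1813]
orientation: [-0.0, 0.712, -0.702, -0.0]
wrist_force: [-0.1, 0.4, -0.8]
finger_gap: 0.014
grip_force: 58.6
```

jog_arm(increments=[[[-0.012,0,0,0,0,0,255],[-0.012,0,0,0,0,0,255],[0,0,0,0,0,0,255]]])

```text
clock: 13.4
tcp_pos: [0.611, -0.042, 0.1813]
orientation: [-0.0, 0.712, -0.702, -0.0]
wrist_force: [-0.5, 0.2, -0.0]
finger_gap: 0.014
grip_force: 58.6
```

jog_arm(increments=[[[-0.01,0,0,0,0,0,255],[-0.01,0,0,0,0,0,255],[-0.008,0,0,0,0,0,255],[0,0,0,0,0,0,255]]])

```text
clock: 13.8
tcp_pos: [0.6109, -0.0351, 0.1813]
orientation: [-0.0, 0.712, -0.702, -0.0]
wrist_force: [0.6, -0.2, -2.2]
finger_gap: 0.0142
grip_force: 58.6
```

jog_arm(increments=[[[-0.006,0,0,0,0,0,255],[-0.006,0,0,0,0,0,255],[-0.006,0,0,0,0,0,255],[0,0,0,0,0,0,255]]])

```text
clock: 14.2
tcp_pos: [0.6109, -0.0314, 0.1814]
orientation: [0.0, 0.712, -0.702, 0.0]
wrist_force: [-1.4, -3.3, 0.3]
finger_gap: 0.0144
grip_force: 58.6
```

jog_arm(increments=[[[-0.006,0,0,0,0,0,255],[-0.006,0,0,0,0,0,255],[-0.006,0,0,0,0,0,255],[0,0,0,0,0,0,255]]])

```text
clock: 14.6
tcp_pos: [0.611, -0.0283, 0.1816]
orientation: [0.001, 0.711, -0.703, 0.001]
wrist_force: [-1.0, -6.7, 0.6]
finger_gap: 0.0141
grip_force: 58.8
```

Ball contact has begun: 6.7 N, and the tool is yielding. I'll keep easing in.

jog_arm(increments=[[[-0.006,0,0,0,0,0,255],[-0.006,0,0,0,0,0,255],[0,0,0,0,0,0,255]]])

```text
clock: 14.9
tcp_pos: [0.611, -0.0262, 0.1817]
orientation: [0.002, 0.711, -0.703, 0.002]
wrist_force: [-0.9, -10.3, -0.1]
finger_gap: 0.0136
grip_force: 58.8
```

jog_arm(increments=[[[-0.006,0,0,0,0,0,255],[-0.006,0,0,0,0,0,255],[0,0,0,0,0,0,255]]])

```text
clock: 15.2
tcp_pos: [0.6111, -0.0246, 0.1817]
orientation: [0.002, 0.711, -0.703, 0.003]
wrist_force: [-0.0, -14.5, -0.2]
finger_gap: 0.0139
grip_force: 58.8
```

jog_arm(increments=[[[-0.006,0,0,0,0,0,255],[-0.006,0,0,0,0,0,255],[0,0,0,0,0,0,255]]])

```text
clock: 15.5
tcp_pos: [0.611, -0.0202, 0.1817]
orientation: [0.001, 0.711, -0.703, 0.002]
wrist_force: [-1.0, -10.5, 0.6]
finger_gap: 0.0144
grip_force: 58.8
```

jog_arm(increments=[[[-0.012,0,0,0,0,0,255],[-0.016,0,0,0,0,0,255],[-0.016,0,0,0,0,0,255],[-0.016,0,0,0,0,0,255],[0,0,0,0,0,0,255]]])

```text
clock: 16.0
tcp_pos: [0.6106, -0.0035, 0.1815]
orientation: [0.0, 0.711, -0.703, 0.001]
wrist_force: [-1.1, -2.7, -1.0]
finger_gap: 0.0138
grip_force: 58.8
```

jog_arm(increments=[[[-0.016,0,0,0,0,0,255],[-0.016,0,0,0,0,0,255],[-0.016,0,0,0,0,0,255],[-0.016,0,0,0,0,0,255],[-0.016,0,0,0,0,0,255],[0,0,0,0,0,0,255]]])

```text
clock: 16.6
tcp_pos: [0.6101, 0.0163, 0.1814]
orientation: [0.001, 0.711, -0.703, 0.001]
wrist_force: [-0.5, -3.5, -0.4]
finger_gap: 0.0138
grip_force: 58.8
```

jog_arm(increments=[[[-0.016,0,0,0,0,0,255],[-0.016,0,0,0,0,0,255],[-0.016,0,0,0,0,0,255],[-0.016,0,0,0,0,0,255],[-0.016,0,0,0,0,0,255],[-0.016,0,0,0,0,0,255],[0,0,0,0,0,0,255]]])

```text
clock: 17.3
tcp_pos: [0.6096, 0.0408, 0.1813]
orientation: [0.001, 0.711, -0.703, 0.0]
wrist_force: [-0.4, -2.6, 0.3]
finger_gap: 0.0139
grip_force: 58.8
```

jog_arm(increments=[[[0,0,0,0,0,0,180],[0,0,0,0,0,0,100],[0,0,0,0,0,0,0],[0,0,0,0,0,0,0],[0,0,0,0,0,0,0],[0,0,0,0,0,0,0],[0,0,0,0,0,0,0],[0,0,0,0,0,0,0],[0,0,0,0,0,0,0]]])

```text
clock: 18.2
tcp_pos: [0.61, 0.0416, 0.1813]
orientation: [-0.0, 0.712, -0.702, -0.0]
wrist_force: [0.1, -0.4, -0.0]
finger_gap: 0.0854
grip_force: 0.0
```

Run:
```python
from h import *
np.set_printoptions(precision=4,suppress=True)
c,st=snap("wrist","w2.png")
for t in["crossarm_knob","crossarm_shoulder","crossarm_mid"]:
    for l in spotter.landmark_of(t,"wrist")[:1]: print(t,l["uv"],l["conf"],onz(*ray(c,l["uv"],st),.2))
plan([.6105,-.066,.181],270.8)
cs,st=snap("side","s2.png")
for t in["crossarm_knob","crossarm_shoulder"]:
    for l in spotter.landmark_of(t,"side")[:1]: print(t,l["uv"],l["conf"],onz(*ray(cs,l["uv"],st),.2))
s=cv2.resize(cs["pixels"][100:200,175:308,::-1],(532,400)); w=cv2.resize(c["pixels"][:,:,::-1],(268,201)); w=cv2.copyMakeBorder(w,0,199,0,0,cv2.BORDER_CONSTANT)
cv2.imwrite("pics/c_c.png",np.hstack([s,w]))
```

```text
crossarm_knob [257.1, 44.4] 0.88 [ 0.6129 -0.0634  0.2   ]
crossarm_shoulder [258.9, 87.4] 0.63 [ 0.612  -0.0451  0.2   ]
crossarm_mid [259.8, 273.1] 0.75 [0.6104 0.0417 0.2   ]
tcp [0.61   0.0416 0.1813] az 270.76024207946523 zt [ 0.      0.0001 -1.    ] clock 18.4
shift units [0.4304 0.0035 0.0011] turn z units -0.0002208773363043469
crossarm_knob [258.8, 165.4] 0.68 [ 0.6099 -0.0698  0.2   ]
crossarm_shoulder [254.0, 158.0] 0.77 [ 0.6102 -0.0359  0.2   ]
```

View pics/c_c.png

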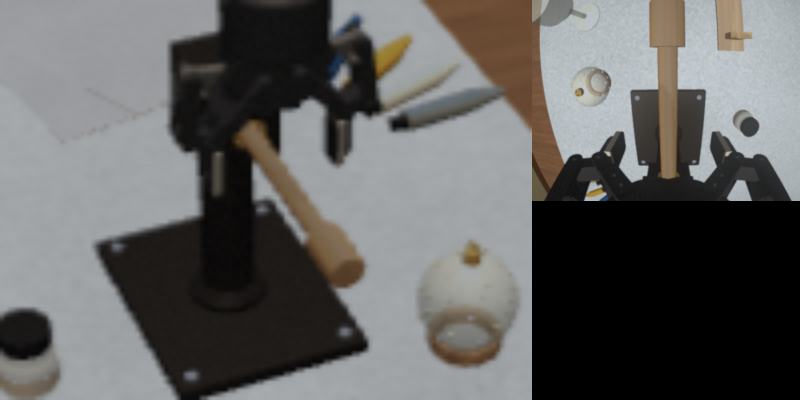

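The arm sits straight in the bore, released. The wrist view shows the knob straight behind, within the open fingers. I'll slide back over it and grip.

jog_arm(increments=[[[0.05,0,0,0,0,0,0],[0.1,0,0,0,0,0,0],[0.1,0,0,0,0,0,0],[0.1,0,0,0,0,0,0],[0.06,0,0,0,0,0,0],[0.02,0,0,0,0,0,0],[0,0,0,0,0,0,0],[0,0,0,0,0,0,120],[0,0,0,0,0,0,160],[0,0,0,0,0,0,200],[0,0,0,0,0,0,255],[0,0,0,0,0,0,255],[0,0,0,0,0,0,255],[0,0,0,0,0,0,255],[0,0,0,0,0,0,255]]], force=50)

```text
clock: 20.05
tcp_pos: [0.6114, -0.0655, 0.1814]
orientation: [-0.0, 0.712, -0.702, -0.0]
wrist_force: [0.3, 4.3, 1.1]
finger_gap: 0.0267
grip_force: 49.1
```

jog_arm(increments=[[[-0.012,0,0,0,0,0,255],[-0.016,0,0,0,0,0,255],[-0.016,0,0,0,0,0,255],[-0.016,0,0,0,0,0,255],[-0.016,0,0,0,0,0,255]]])

```text
clock: 20.55
tcp_pos: [0.6113, -0.0517, 0.1816]
orientation: [0.003, 0.711, -0.704, 0.003]
wrist_force: [-1.3, -13.4, 1.8]
finger_gap: 0.0264
grip_force: 49.3
```

jog_arm(increments=[[[-0.016,0,0,0,0,0,255],[-0.016,0,0,0,0,0,255],[-0.016,0,0,0,0,0,255],[-0.016,0,0,0,0,0,255],[-0.016,0,0,0,0,0,255],[-0.016,0,0,0,0,0,255],[-0.016,0,0,0,0,0,255],[-0.016,0,0,0,0,0,255]]])

```text
clock: 21.35
tcp_pos: [0.6107, -0.0198, 0.1816]
orientation: [0.003, 0.711, -0.704, 0.003]
wrist_force: [-2.0, -14.1, 1.1]
finger_gap: 0.0264
grip_force: 49.3
```

jog_arm(increments=[[[-0.016,0,0,0,0,0,255],[-0.016,0,0,0,0,0,255],[-0.016,0,0,0,0,0,255],[-0.016,0,0,0,0,0,255],[-0.016,0,0,0,0,0,255],[-0.016,0,0,0,0,0,255],[-0.016,0,0,0,0,0,255],[-0.016,0,0,0,0,0,255]]])

```text
clock: 22.15
tcp_pos: [0.6101, 0.012, 0.1816]
orientation: [0.004, 0.711, -0.704, 0.003]
wrist_force: [-2.6, -15.7, 3.3]
finger_gap: 0.0266
grip_force: 49.4
```

jog_arm(increments=[[[-0.016,0,0,0,0,0,255],[-0.016,0,0,0,0,0,255],[-0.012,0,0,0,0,0,255],[-0.012,0,0,0,0,0,255],[-0.012,0,0,0,0,0,255],[0,0,0,0,0,0,255]]])

```text
clock: 22.75
tcp_pos: [0.6097, 0.0302, 0.1816]
orientation: [0.003, 0.711, -0.703, 0.002]
wrist_force: [-2.5, -10.6, 2.9]
finger_gap: 0.0265
grip_force: 49.4
```

jog_arm(increments=[[[-0.012,-0.001,0,0,0,0,255],[-0.012,-0.001,0,0,0,0,255],[-0.012,0,0,0,0,0,255],[-0.012,0,0,0,0,0,255],[-0.012,0,0,0,0,0,255],[-0.012,0,0,0,0,0,255],[0,0,0,0,0,0,255]]])

```text
clock: 23.45
tcp_pos: [0.6094, 0.0479, 0.1816]
orientation: [0.003, 0.711, -0.703, 0.002]
wrist_force: [-4.3, -10.8, 3.9]
finger_gap: 0.027
grip_force: 49.6
```

Run:
```python
from h import *
c,st=snap("side")
for t in["crossarm_shoulder","stand_mouth"]:
    for l in spotter.landmark_of(t,"side")[:1]: print(t,l["uv"],l["conf"],onz(*ray(c,l["uv"],st),.2))
w,st=snap("wrist")
s=cv2.resize(c["pixels"][110:170,205:285,::-1],(400,300),interpolation=cv2.INTER_CUBIC); w=cv2.resize(w["pixels"][:,:,::-1],(400,300))
cv2.imwrite("pics/c_d.png",np.hstack([s,w]))
```

```text
crossarm_shoulder [239.0, 133.4] 0.51 [0.61390362 0.08499925 0.2       ]
stand_mouth [236.3, 130.0] 0.59 [0.61274434 0.10360446 0.2       ]
```

View pics/c_d.png

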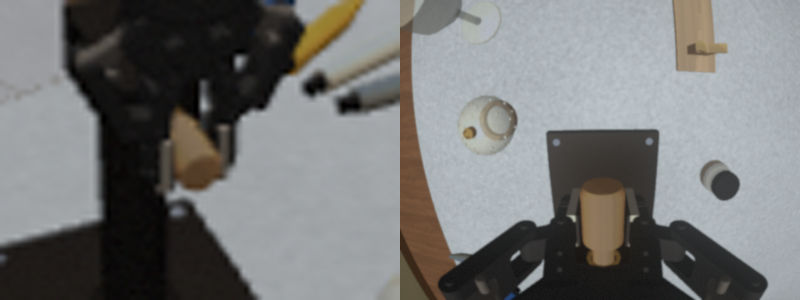

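The wrist view shows the knob held, with its shoulder (603,248) still some 10–15 mm short of the brass ring (603,258).

jog_arm(increments=[[[-0.006,0.003,-0.002,0,0,0,255],[-0.006,0.002,0,0,0,0,255],[-0.006,0,0,0,0,0,255],[-0.006,0,0,0,0,0,255],[-0.006,0,0,0,0,0,255]]])

```text
clock: 24.15
tcp_pos: [0.6089, 0.0547, 0.1817]
orientation: [0.003, 0.711, -0.704, 0.003]
wrist_force: [-1.9, -14.2, 0.8]
finger_gap: 0.0267
grip_force: 49.3
```

jog_arm(increments=[[[-0.006,0,0,0,0,0,255],[-0.006,0,0,0,0,0,255]]])

```text
clock: 24.35
tcp_pos: [0.6089, 0.0577, 0.1817]
orientation: [0.003, 0.711, -0.704, 0.003]
wrist_force: [-1.0, -14.1, 1.5]
finger_gap: 0.0263
grip_force: 49.4
```

jog_arm(increments=[[[-0.004,0,0,0,0,0,255],[-0.004,0,0,0,0,0,255]]])

```text
clock: 24.55
tcp_pos: [0.6089, 0.0598, 0.1817]
orientation: [0.003, 0.711, -0.704, 0.003]
wrist_force: [-0.4, -13.3, 0.9]
finger_gap: 0.0264
grip_force: 49.3
```

jog_arm(increments=[[[-0.004,0,0,0,0,0,255],[-0.004,0,0,0,0,0,255]]])

```text
clock: 24.75
tcp_pos: [0.6089, 0.0622, 0.1817]
orientation: [0.003, 0.711, -0.704, 0.003]
wrist_force: [-0.4, -14.4, 0.4]
finger_gap: 0.0267
grip_force: 49.4
```

jog_arm(increments=[[[-0.004,0,0,0,0,0,255],[-0.004,0,0,0,0,0,255]]])

```text
clock: 24.95
tcp_pos: [0.6088, 0.0646, 0.1817]
orientation: [0.003, 0.711, -0.703, 0.002]
wrist_force: [0.1, -11.8, 0.3]
finger_gap: 0.0267
grip_force: 49.3
```

jog_arm(increments=[[[-0.004,0,0,0,0,0,255],[-0.004,0,0,0,0,0,255]]])

```text
clock: 25.15
tcp_pos: [0.6088, 0.0651, 0.1817]
orientation: [0.004, 0.711, -0.704, 0.003]
wrist_force: [-1.4, -18.7, 0.1]
finger_gap: 0.0265
grip_force: 49.5
```

jog_arm(increments=[[[-0.004,0,0,0,0,0,255],[-0.004,0,0,0,0,0,255]]])

```text
clock: 25.35
tcp_pos: [0.6088, 0.0652, 0.1817]
orientation: [0.005, 0.71, -0.704, 0.005]
wrist_force: [-2.2, -24.9, 0.7]
finger_gap: 0.0264
grip_force: 49.5
```

The shoulder has hit the hard stop: the TCP stalled at y = 0.065 and the force rose past the drag. I'll ease the push, release and lift clear.

jog_arm(increments=[[[0.006,0,0,0,0,0,255],[0,0,0,0,0,0,220],[0,0,0,0,0,0,150],[0,0,0,0,0,0,50],[0,0,0,0,0,0,0],[0,0,0,0,0,0,0],[0,0,0,0,0,0,0],[0,0,0,0,0,0,0],[0,0,-0.04,0,0,0,0],[0,0,-0.1,0,0,0,0],[0,0,-0.1,0,0,0,0],[0,0,-0.1,0,0,0,0],[0.1,0,-0.06,0,0,0,0],[0.12,0,0,0,0,0,0],[0.12,0,0,0,0,0,0],[0.1,0,0,0,0,0,0],[0,0,0,0,0,0,0],[0,0,0,0,0,0,0]]])

```text
clock: 27.15
tcp_pos: [0.6103, -0.0392, 0.2824]
orientation: [-0.0, 0.711, -0.703, 0.0]
wrist_force: [0.5, 0.5, -0.2]
finger_gap: 0.0851
grip_force: 0.0
```

Run:
```python
from h import *
c,st=snap("side")
w,st=snap("top")
s=cv2.resize(c["pixels"][105:165,200:280,::-1],(400,300),interpolation=cv2.INTER_CUBIC); w=cv2.resize(w["pixels"][160:235,140:240,::-1],(400,300),interpolation=cv2.INTER_CUBIC)
cv2.imwrite("pics/c_e.png",np.hstack([s,w]))
```

```text
(no output)
```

View pics/c_e.png

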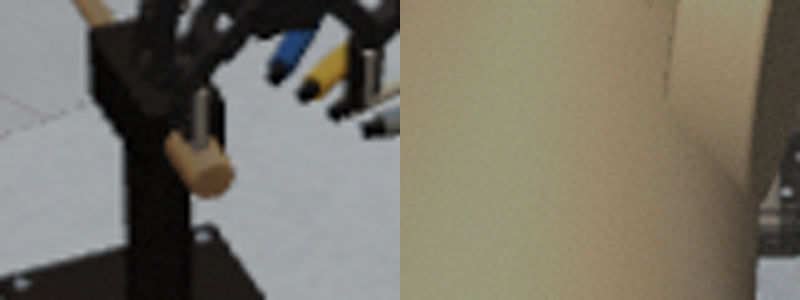

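The side view shows the knob tight against the head at (180,150), the dowel out the far side, and the gripper clear above.

```bash
python3 -c "
from h import *
print(ticket.hand_in())"
```

```text
the job is handed in; nothing more can be done
None
```

The job is handed in, no verdict came back: the arm was let go partway, retaken by the knob and pushed until it stopped against the head at about 25 N wrist force; the last picture shows no gap at the shoulder and the gripper is clear.

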